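Stow the full parts case under the locker's hood

ROBOT

A 6-joint arm with a two-finger parallel gripper is mounted at the origin on the work surface. World frame = base frame: x ahead of the robot, y to its left, z up, the work surface at z = 0. Lengths are in m, angles in rad, forces in N, time in s.
With the tool pointing down it reaches from about 0.3 to 0.875 m from the base axis. Payload 6.4 kg.
Tool frame: the origin (TCP) lies at the very end of the fingers, on their centre line; the grasp point (between the pads) lies ctrl.pinch_z behind it (ctrl.pinch_z is the distance from the TCP to the grasp point, in m); y points along the fingers, z is the direction in which the jaws open and shut, and the axes are right-handed (so a half turn about y gives the same grasp; the last joint's range is limited). The gripper opens to 85 mm and grips with 20 to 120 N. Pads are 22 mm wide; open, the fingers measure 114 mm over their backs; the gripper's body (76 mm by 85 mm) begins 54 mm behind the grasp point. The pads swing forward as they close: fully open they stand 13 mm farther back than shut.
Start: joints at [-1.358, 0.181, 1.607, -0, 1.354, -0.206], TCP at [0.234, -0.525, 0.231] pointing down, gripper open.
Joint ranges: [-2.99, 2.99], [-0.89, 2.07], [0.3, 2.58], [-1.14, 4.28], [0, 2.63], [-3.12, 3.12]. Speed limits (rad/s): [2.57, 2.57, 3.01, 3.14, 3.14, 3.14].

INTERFACE

Orientations are given as a unit quaternion [w, x, y, z].
In Python, from bench import ctrl gives the robot as it stands.
- The arm moves only by the shell command python3 -m pendant 'ROWS'. ROWS is JSON, one flat list of numbers, 7 for each row, row after row: the shift along the world's x, y, z in m, then the turn, a rotation vector about the world's x, y, z in degrees, then the finger opening in m, from 0 to 0.0854. In form: [tx, ty, tz, rx, ry, rz, hand, tx, ty, tz, rx, ry, rz, hand, ...]. A call has 1 to 12 rows; each row shifts and turns the commanded pose from where the row before left it; what a row does not reach is not made up. A row lasts 1/8 s, in which the tool goes at most 62.5 mm and 10.7 degrees, less where a joint would pass 70% of its speed; a pose out of reach is approached as far as the arm can. A call with a gripper value outside its range is refused whole. The fingers move at their own pace and stop on an object; the grip force is fixed at half the most. Time passes only in rows, so rows that do not move let the fingers close. It gives the time, the measured TCP pose, the force and the opening at its end, in the units of the state.
- ctrl.get_obs(): the state, without advancing time (a new reading comes with each control period).
- ctrl.camera(name): name is "scene" or "side" or "wrist"; returns the picture (480x640x3 uint8, red, green, blue); there is no depth.
- ctrl.camera_info(name): a dict with "fx", "fy", "cx", "cy" (pixels), "k1" (the pictures are not rectified: a ray, as slopes to the right and down, at radius r is drawn at 1 + k1 r^2 times it, then the intrinsics apply), "origin" and "rotation" of the camera in the world; the wrist camera has in their place "tool_from_camera" (4x4, takes a point from camera to tool coordinates, whose origin is the TCP and whose axes are the tool frame's). Camera axes: x right, y down, z forward; pixel columns grow to the right and rows downward; lengths in m; the calibration is good to about 2 mm. A picture is of the moment at which its call begins: read the wrist's pose just before it. camera_info takes no time and is no camera call.
- ctrl.hand_in(): hands the job in, once; it reports no verdict.
Trained networks look in the newest picture that a camera, given by its name, has taken for a name from the list of things; names that differ only in an ending like _2 or _b are one class to them, and where a whole thing is asked for, a point or a joint stands for the part that bears it (a point fixed in the world has none). Each returns a list of dicts, best first, with "score" (0 to 1); they miss things now and then, are a little off and sometimes report something else, mostly with a low value. They report only what shows in the picture. A call takes as long as a camera call. They do not tell look-alikes from the thing itself.
- ctrl.silhouettes(target, camera): "mask" (480x640 bool, what is visible of it) and "bbox" ([left, top, right, bottom] in pixels, round what is visible of it).
The state is a dict: "time_s": time; "q": joint angles; "dq": joint speeds; "joint_efforts": joint torques, N m; "eef_pos": TCP position; "eef_rot": TCP orientation; "wrist_force": force on the tool from outside, world axes, zero at the start; "torque": the same for the moment, N m; "opening": opening from 0.0 (shut) to 1.0 (fully open).
Only numpy, scipy, OpenCV 4.12 (cv2) and the standard library are available. Lean on these libraries where they do the work, as an engineer would, in place of code of your own. Each camera call takes 0.05 s, during which the arm holds its last target.

TASK

One of the two identical blue parts cases is full and the other is empty; only the weight tells, and lifting one end a little is enough to feel it. Put the full case into the yellow locker: tip it to pass the short mouth with one end going in under the hood, lay it down gently, level and lid up, and push it lengthwise until its end touches the locker's end wall under the hood. Leave the empty case where it lies on the bench and do not disturb the other things.

Things in the scene. Friction and masses are not known exactly. Their poses are not given: they have to be found in the camera images.
- locker: yellow steel locker fixed to the bench; place and heading vary. Inside (mm) 260 long (x) by 160 wide (y), floor and walls 4 thick; origin: centre of underside, z up. Walls reach 60 above the bench; a fixed hood roofs its -x end, the end towards the robot. The open mouth in the top is 150 long, so a 190 case cannot go in level.
- hood_edge (a point): middle of the lower front edge of the locker's hood, 94 mm above the bench, at x = -20 mm of the locker, where the mouth begins. The hood (4 mm thick, sides closed) runs from here to the end wall at x = -130 mm.
- mouth_wall (a point): middle of the top of the low mouth wall's inner face, 60 mm above the bench, at x = +130 mm of the locker, where the mouth ends
- case_1: closed rigid blue case, grey lid, 190 mm long (x), 55 mm wide (y), 55 mm high; origin: centre of underside, z up through the lid. Lies level, long way roughly away from the robot. Two look alike: one is full (0.5 to 0.7 kg, spread evenly), one empty (0.12 to 0.18 kg); not to be told by name, place or looks.
- case_2: closed rigid blue case, grey lid, 190 mm long (x), 55 mm wide (y), 55 mm high; origin: centre of underside, z up through the lid. Lies level, long way roughly away from the robot. Two look alike: one is full (0.5 to 0.7 kg, spread evenly), one empty (0.12 to 0.18 kg); not to be told by name, place or looks.
- tape: orange ring of adhesive tape lying flat, 104 mm across, 30 high; bystander, origin under its centre
- can_yellow: yellow spray can with white label, 65 mm across, 200 high; bystander, origin under its centre
- can_white: white spray can with green cap, 65 mm across, 190 high; bystander, origin under its centre
- wrench: steel spanner lying flat, 170 mm long; bystander
- screwdriver: screwdriver with red handle lying down; bystander
- hammer: hammer with wooden handle lying down; bystander
- sprayer: white trigger bottle with red head, 90 mm across, 202 high; bystander, origin under its centre
Things that resemble listed ones, but are neither listed nor needed, are in the scene too. Leave any purple look-alike of the case_2 alone.

How it is judged:
At the end, for the whole second after the job is handed in: The full case lies inside the locker, lid up and level within 0.08 rad on its floor, lengthwise within 0.15 rad, its end under the hood within about 12 mm of the end wall; the empty case stands level on the bench within 60 mm of where it was; both are at rest (x of case_1 in the frame of locker between -0.05 and -0.023 m and y of case_1 in the frame of locker between -0.056 and 0.056 m and z of case_1 in the frame of locker between -0.002 and 0.01 m and angle between each of case_1, case_2's own z axis and vertical below 0.08 rad and angle between the x axis of case_1 and the x axis of locker, either way round below 0.15 rad and linear speed of each of case_1, case_2 below 0.02 m/s and height (world z) of case_2 below 0.008 m and distance of case_2 from where it was at the start of the episode below 0.06 m); the robot touches nothing.
It fails at once if the full case is dropped or slammed inside the locker (faster than 0.5 m/s between its walls) (z of case_1 in the frame of locker below 0.06 m and x of case_1 in the frame of locker between -0.13 and 0.13 m and y of case_1 in the frame of locker between -0.08 and 0.08 m and linear speed of case_1 above 0.5 m/s).
It fails at once if the empty case is tipped beyond 0.6 rad (angle between case_2's own z axis and vertical above 0.6 rad).
It fails at once if a bystander is moved more than 40 mm (distance of any of tape, can_yellow, can_white, wrench, screwdriver, hammer, sprayer from where it was at the start of the episode above 0.04 m).
It also fails if it takes over 69 s, if anything falls off the work surface, if the arm or the gripper's body presses on something with over 40 N, if the wrist force passes 120 N, or if a joint passes its speed limit or range.

## Working session

There is one attempt and no reset: what is moved stays moved. The work goes in short steps, Python scripts to look and compute and a shell command to move; the robot and the scene stay as the last step left them, time stands still between calls to the robot, and variables do not carry over. Pictures are saved under pics/ and viewed, and the job is handed in when it is done.

```bash
ls; mkdir -p pics; python3 - <<'E'
from bench import ctrl
import cv2,numpy as np
np.set_printoptions(precision=4,suppress=True)
print(ctrl.get_obs(), ctrl.pinch_z)
for n in ["scene","side","wrist"]:
    im=ctrl.camera(n); cv2.imwrite(f"pics/{n}0.png",im[:,:,::-1]); print(n,ctrl.camera_info(n))
E
```

```text
pics
{'time_s': 0.0, 'q': array([-1.3583,  0.1815,  1.608 , -0.    ,  1.3538, -0.2063]), 'dq': array([-0.0009, -0.0006, -0.0012, -0.0012, -0.0011, -0.0004]), 'joint_efforts': array([  0.0001, -44.4873, -35.1334,  -0.0002,   0.009 ,   0.    ]), 'eef_pos': array([ 0.2337, -0.5247,  0.2304]), 'eef_rot': array([ 0.147 , -0.147 ,  0.6923, -0.691 ]), 'wrist_force': array([-0.6115, -0.2814, -0.8104]), 'torque': array([-0.0645,  0.0154,  0.0089]), 'opening': 0.9968511399645288} 0.0187
scene {'fx': 539.1504937206275, 'fy': 539.1504937206275, 'cx': 317.35750783020654, 'cy': 238.71132960018056, 'k1': -0.09039405439183713, 'origin': array([ 1.4447, -0.6195,  1.1787]), 'rotation': array([-0.3408,  0.8199,  0.4202, -0.187 ])}
side {'fx': 440.5006691809317, 'fy': 440.5006691809317, 'cx': 318.0081695897548, 'cy': 244.9443596996793, 'k1': 0.033079001984164996, 'origin': array([0.1337, 0.7244, 0.6853]), 'rotation': array([ 0.1209, -0.2176,  0.8677, -0.4302])}
wrist {'fx': 341.8085340539556, 'fy': 341.8085340539556, 'cx': 321.24445403584093, 'cy': 240.58803338362182, 'k1': -0.05744451204841676, 'tool_from_camera': array([[-0.0003,  0.9599,  0.2803, -0.0708],
       [-0.0007, -0.2803,  0.9599, -0.1428],
       [ 1.    ,  0.0001,  0.0007,  0.0002],
       [ 0.    ,  0.    ,  0.    ,  1.    ]])}
```

View pics/scene0.png

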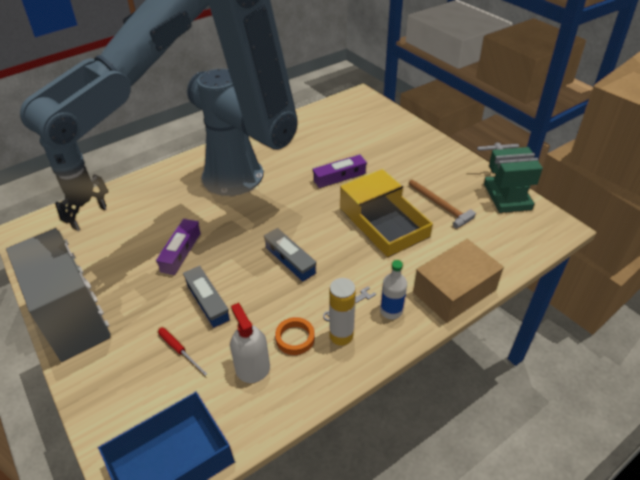

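View pics/side0.png

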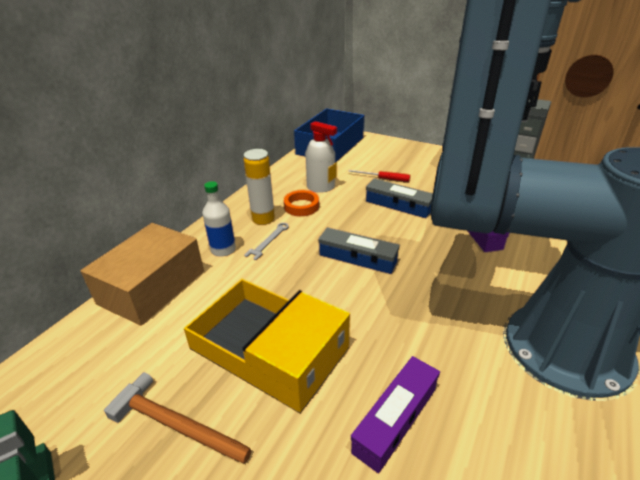

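View pics/wrist0.png

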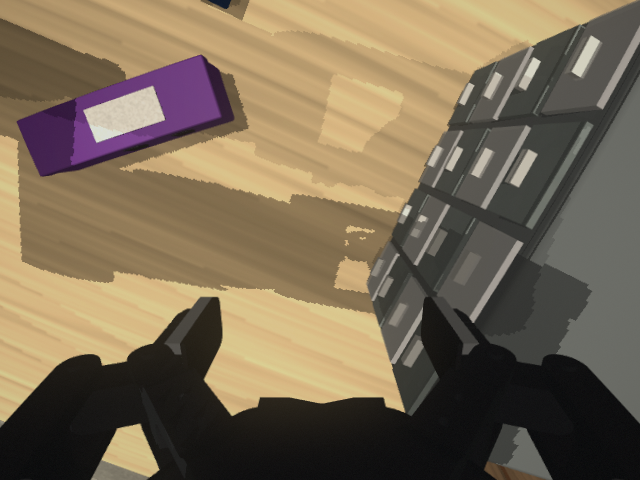

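The scene view shows blue cases at (290,253) and (206,295), and the locker at (385,210) with its hood towards the robot. The purple boxes are look-alikes. Next I'll fit poses to the silhouettes.

```bash
cat > h.py <<'E'
from bench import ctrl
import cv2,numpy as np
from scipy.spatial.transform import Rotation as R
from scipy.optimize import minimize
np.set_printoptions(precision=4,suppress=True)
def q2m(q): return R.from_quat([q[1],q[2],q[3],q[0]]).as_matrix()
def campose(n):
    i=ctrl.camera_info(n)
    if n!="wrist":
        r=np.asarray(i["rotation"]); return i,(q2m(r) if r.shape==(4,) else r),np.asarray(i["origin"])
    o=ctrl.get_obs(); Rt=q2m(o["eef_rot"]); T=i["tool_from_camera"]
    return i,Rt@T[:3,:3],Rt@T[:3,3]+o["eef_pos"]
def proj(cp,P):
    i,Rc,o=cp; c=(np.asarray(P)-o)@Rc; s=c[:,:2]/c[:,2:]; r2=(s**2).sum(1,keepdims=True)
    s=s*(1+i["k1"]*r2); return np.c_[s[:,0]*i["fx"]+i["cx"],s[:,1]*i["fy"]+i["cy"]]
def box(x0,x1,y0,y1,z0,z1): return np.array([[x,y,z] for x in (x0,x1) for y in (y0,y1) for z in (z0,z1)])
CASE=[box(-.095,.095,-.0275,.0275,0,.055)]
LOCK=[box(-.134,.134,-.084,.084,0,.06),box(-.134,-.02,-.084,.084,0,.098)]
def place(P,x,y,yaw):
    c,s=np.cos(yaw),np.sin(yaw); return np.c_[c*P[:,0]-s*P[:,1]+x,s*P[:,0]+c*P[:,1]+y,P[:,2]]
def render(cp,parts,p):
    m=np.zeros((480,640),np.uint8)
    for b in parts:
        h=cv2.convexHull(proj(cp,place(b,*p)).astype(np.float32))
        cv2.fillConvexPoly(m,np.round(h*16).astype(np.int32),1,shift=4)
    return m>0
def fit(masks,parts,p0):
    def cost(v):
        p=(v[0],v[1],v[2]); s=0
        for cp,m in masks:
            r=render(cp,parts,p); s+=1-(r&m).sum()/max(1,(r|m).sum())
        return s
    best=None
    for dy in (-.3,0,.3):
      q=np.array([p0[0],p0[1],p0[2]+dy])
      r=minimize(cost,q,method="Nelder-Mead",options=dict(initial_simplex=q+np.array([[0,0,0],[.02,0,0],[0,.02,0],[0,0,.15]]),xatol=1e-4,fatol=1e-4))
      if best is None or r.fun<best.fun: best=r
    return best.x,best.fun
def unproj(cp,uv,z):
    i,Rc,o=cp; K=np.array([[i["fx"],0,i["cx"]],[0,i["fy"],i["cy"]],[0,0,1]])
    u=cv2.undistortPoints(np.array([[uv]],float),K,np.array([i["k1"],0,0,0,0.]))[0,0]
    d=Rc@np.r_[u,1]; return o+d*(z-o[2])/d[2]
E
python3 - <<'E'
from h import *
sc,sd=campose("scene"),campose("side")
for t in ["case_1","locker","tape","can_yellow","can_white","sprayer","hammer","wrench"]:
    for n,cp in (("scene",sc),("side",sd)):
        for d in ctrl.silhouettes(t,n):
            b=d["bbox"]; ys,xs=np.nonzero(d["mask"]); c=[xs.mean(),ys.mean()]
            print(t,n,round(d["score"],2),b,unproj(cp,c,.03),len(xs))
            if t in("case_1","locker"): np.save(f"m_{t}_{n}_{int(c[0])}.npy",d["mask"])
E
ls *.npy
```

```text
case_1 scene 0.96 [319.1, 153.2, 368.1, 187.8] [0.2341 0.3038 0.03  ] 1119
case_1 scene 0.73 [267.9, 230.8, 317.6, 280.7] [ 0.4774 -0.061   0.03  ] 1360
case_1 scene 0.59 [154.1, 217.0, 202.0, 275.3] [ 0.2439 -0.3194  0.03  ] 1379
case_1 scene 0.58 [184.8, 264.5, 230.8, 329.6] [ 0.4764 -0.3388  0.03  ] 1405
case_1 side 0.98 [349.3, 358.4, 437.8, 473.5] [0.2373 0.3121 0.03  ] 4904
case_1 side 0.91 [473.2, 233.3, 504.2, 250.2] [ 0.2006 -0.2434  0.03  ] 524
case_1 side 0.62 [318.4, 231.1, 401.0, 272.7] [ 0.4695 -0.0627  0.03  ] 2440
case_1 side 0.59 [364.5, 177.1, 432.6, 219.3] [ 0.4699 -0.3375  0.03  ] 1673
locker scene 0.81 [341.5, 172.6, 430.8, 259.9] [0.496  0.2836 0.03  ] 4872
locker side 0.65 [185.4, 277.4, 352.6, 415.1] [0.498  0.2747 0.03  ] 13466
tape scene 0.65 [274.9, 316.7, 313.1, 353.7] [ 0.7267 -0.214   0.03  ] 873
tape scene 0.27 [339.4, 170.2, 431.9, 258.6] [0.4954 0.2844 0.03  ] 4963
tape side 0.91 [285.4, 188.3, 319.7, 218.2] [ 0.7069 -0.1871  0.03  ] 812
can_yellow scene 0.9 [327.6, 279.2, 353.9, 347.3] [ 0.7341 -0.0659  0.03  ] 1642
can_yellow side 0.59 [243.2, 150.7
[... 480 characters left out ...]
] [0.591  0.4675 0.03  ] 717
hammer side 0.92 [105.3, 376.0, 250.6, 461.8] [0.5498 0.4887 0.03  ] 3095
hammer side 0.74 [240.6, 220.9, 287.8, 262.0] [0.6916 0.0141 0.03  ] 422
wrench scene 0.77 [324.3, 287.9, 375.5, 325.1] [ 0.7252 -0.0102  0.03  ] 249
wrench scene 0.72 [377.1, 256.9, 410.4, 320.6] [0.7677 0.0893 0.03  ] 1218
wrench side 0.95 [242.8, 219.9, 289.3, 260.6] [0.6921 0.0099 0.03  ] 449
wrench side 0.43 [184.3, 275.9, 352.6, 415.1] [0.4978 0.2741 0.03  ] 13692
m_case_1_scene_178.npy
m_case_1_scene_207.npy
m_case_1_scene_290.npy
m_case_1_scene_339.npy
m_case_1_side_358.npy
m_case_1_side_393.npy
m_case_1_side_398.npy
m_case_1_side_489.npy
m_locker_scene_383.npy
m_locker_side_272.npy
```

```bash
python3 - <<'E'
from h import *
sc,sd=campose("scene"),campose("side")
L=np.load
def go(name,a,b,parts,p0):
    A,B=L(a),L(b)
    j=fit([(sc,A),(sd,B)],parts,p0); print(name,"both",*j)
    print("  scene",*fit([(sc,A)],parts,j[0]),"side",*fit([(sd,B)],parts,j[0])); return j[0]
import os
sc_im=cv2.imread("pics/scene0.png"); sd_im=cv2.imread("pics/side0.png")
P={}
P["A"]=(go("A","m_case_1_scene_290.npy","m_case_1_side_358.npy",CASE,[.475,-.06,.2]),CASE)
P["B"]=(go("B","m_case_1_scene_207.npy","m_case_1_side_398.npy",CASE,[.475,-.34,0]),CASE)
P["L"]=(go("L","m_locker_scene_383.npy","m_locker_side_272.npy",LOCK,[.49,.28,.1]),LOCK)
for im,cp,f in((sc_im,sc,"ov_sc"),(sd_im,sd,"ov_sd")):
    for p,parts in P.values():
        for b in parts:
            uv=np.round(proj(cp,place(b,*p))).astype(int)
            for i in range(8):
                for k in (1,2,4):
                    if not i&k: cv2.line(im,tuple(map(int,uv[i])),tuple(map(int,uv[i|k])),(0,255,0),1)
    cv2.imwrite(f"pics/{f}.png",im)
E
```

```text
A both [ 0.4734 -0.0625  0.0636] 0.2101464925465647
  scene [ 0.4643 -0.0599  0.0208] 0.10789473684210527 side [ 0.474  -0.0662  0.097 ] 0.06595092024539873
B both [ 0.4702 -0.3387 -0.0758] 0.2149321266968326
  scene [ 0.4665 -0.3372 -0.0658] 0.08349641226353555 side [ 0.4751 -0.3439 -0.0794] 0.1138771186440678
L both [ 0.5088  0.2748 -0.0757] 0.05189600646742831
  scene [ 0.5074  0.2761 -0.0699] 0.021891946173930532 side [ 0.5105  0.274  -0.0705] 0.019673564558437828
```

```bash
python3 - <<'E'
import cv2
a=cv2.imread("pics/ov_sc.png")[150:350,150:450]; b=cv2.imread("pics/ov_sd.png")[160:420,170:450]
import numpy as np
a=cv2.resize(a,(780,520)); b=cv2.resize(b,(640,594)); cv2.imwrite("pics/ov_sc_z.png",a); cv2.imwrite("pics/ov_sd_z.png",b)
E
```

```text
(no output)
```

View pics/ov_sc_z.png

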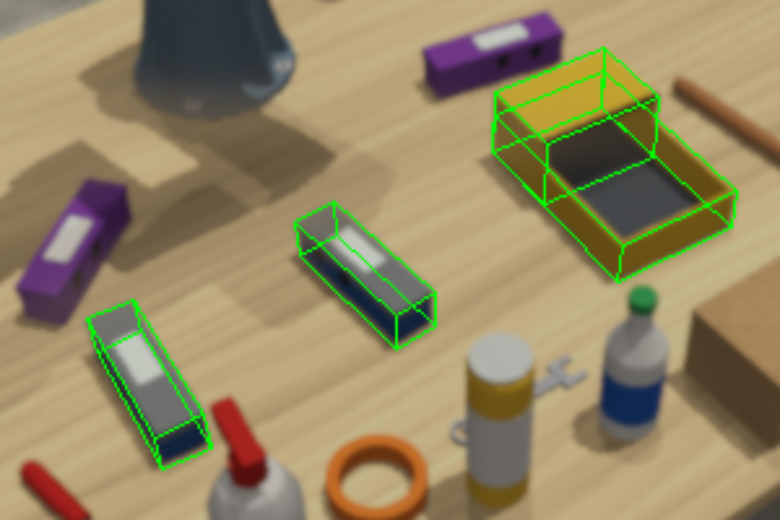

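View pics/ov_sd_z.png

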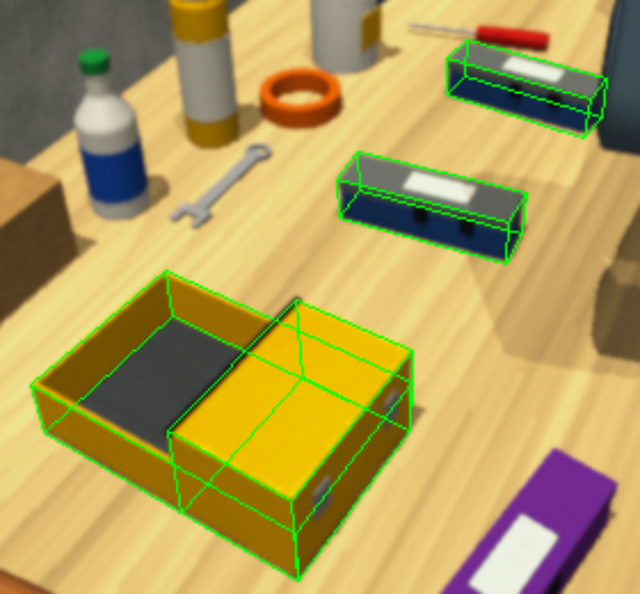

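Overlays line up on A (0.473, -0.063), B (0.470, -0.339) and the locker (0.5085, 0.275, yaw -0.072). I'll work out the approach to B, gripping 55 mm towards its far end.

```bash
cat >> h.py <<'E'
def down(yaw,flip=0):
    # tool y down, tool z along case y axis(or minus)
    y=np.array([0,0,-1.]); z=np.array([-np.sin(yaw),np.cos(yaw),0])*(-1 if flip else 1)
    return np.c_[np.cross(y,z),y,z]
def delta(pos,Rm):
    o=ctrl.get_obs(); C=q2m(o["eef_rot"])
    print("t",o["time_s"],"d mm",(np.asarray(pos)-o["eef_pos"])*1000,"rotvec deg",np.degrees(R.from_matrix(Rm@C.T).as_rotvec()),"q",o["q"])
E
python3 - <<'E'
from h import *
print(q2m(ctrl.get_obs()["eef_rot"]))
for f in (0,1): delta([.525,-.343,.15],down(-.0757,f))
E
```

```text
[[-0.9136 -0.      0.4067]
 [-0.4067 -0.     -0.9136]
 [ 0.     -1.     -0.    ]]
t 0.95 d mm [291.1445 182.3041 -81.2886] rotvec deg [  0.0027  -0.0006 151.6658] q [-1.3583  0.1808  1.607  -0.      1.3538 -0.2063]
t 0.95 d mm [291.1445 182.3041 -81.2886] rotvec deg [ -0.0004  -0.002  -28.3342] q [-1.3583  0.1808  1.607  -0.      1.3538 -0.2063]
```

```bash
python3 -m pendant '[0.036,0.023,-0.01,0,0,-3.6,0.0854,0.036,0.023,-0.01,0,0,-3.6,0.0854,0.036,0.023,-0.01,0,0,-3.6,0.0854,0.036,0.023,-0.01,0,0,-3.6,0.0854,0.036,0.023,-0.01,0,0,-3.6,0.0854,0.036,0.023,-0.01,0,0,-3.6,0.0854,0.036,0.022,-0.01,0,0,-3.6,0.0854,0.036,0.022,-0.01,0,0,-3.1,0.0854,0,0,0,0,0,0,0.0854,0,0,0,0,0,0,0.0854]'
cat > look.py <<'E'
from h import *
import sys
# wrist look: fit case near guess; z offset 0
g=[float(a) for a in sys.argv[2:5]]
cp=campose("wrist"); im=ctrl.camera("wrist"); 
best=None
for d in ctrl.silhouettes("case_1","wrist"):
    ys,xs=np.nonzero(d["mask"]); r=render(cp,CASE,g); iou=(r&d["mask"]).sum()/(r|d["mask"]).sum(); print(round(d["score"],2),d["bbox"],round(iou,3))
    if best is None or iou>best[0]: best=(iou,d["mask"])
im=im[:,:,::-1].copy()
if best and best[0]>.3:
    p,f=fit([(cp,best[1])],CASE,g); print("fit",p,f)
    g=p
uv=np.round(proj(cp,place(CASE[0],*g))).astype(int)
for i in range(8):
    for k in (1,2,4):
        if not i&k: cv2.line(im,tuple(map(int,uv[i])),tuple(map(int,uv[i|k])),(0,255,0),1)
cv2.imwrite(f"pics/{sys.argv[1]}.png",im); print(ctrl.get_obs()["eef_pos"],ctrl.get_obs()["wrist_force"])
E
python3 look.py w1 .470 -.339 -.0757
```

```text
time_s: 2.2
eef_pos: [0.5216, -0.3434, 0.1512]
eef_rot: [0.026, -0.026, -0.707, 0.707]
wrist_force: [0.6, 0.3, 0.7]
opening: 1.002
0.74 [274.3, 177.5, 358.1, 403.3] 0.925
0.58 [0.0, 197.6, 85.5, 411.4] 0.0
fit [ 0.4694 -0.3393 -0.044 ] 0.04088125825429223
[ 0.5212 -0.3442  0.1517] [-0.1502  0.9375  0.393 ]
```

View pics/w1.png

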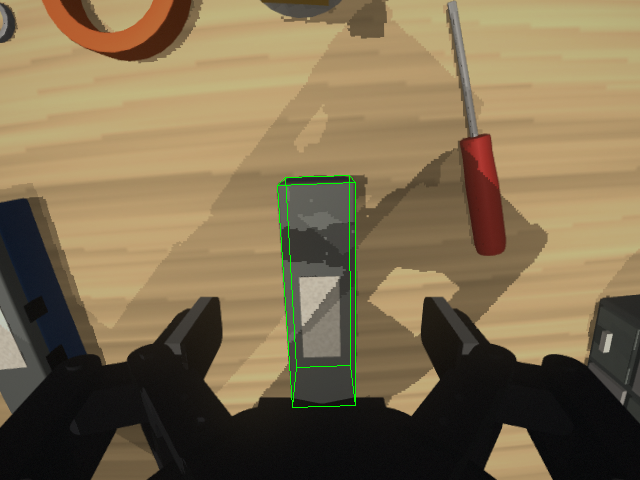

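Case B sits between the fingers, with its lid at (278..355, 180..405) and a slight yaw offset. I'll correct that, descend and close.

```bash
python3 -m pendant '[0.004,0.002,-0.02,0,0,1.2,0.0854,0,0,-0.03,0,0,0,0.0854,0,0,-0.03,0,0,0,0.0854,0,0,-0.03,0,0,0,0.0854,0,0,-0.025,0,0,0,0.0854,0,0,-0.004,0,0,0,0.0854,0,0,0,0,0,0,0.0854]'; python3 -c "
from h import *
print(ctrl.get_obs())"; python3 -m pendant '[0,0,0,0,0,0,0.03,0,0,0,0,0,0,0.03,0,0,0,0,0,0,0.03,0,0,0,0,0,0,0.03,0,0,0,0,0,0,0.03,0,0,0,0,0,0,0.03]';  python3 -c "
from h import *
print(ctrl.get_obs())"
```

```text
time_s: 3.18
eef_pos: [0.5256, -0.3415, 0.0121]
eef_rot: [-0.019, 0.019, 0.707, -0.707]
wrist_force: [0.2, -0.3, 0.3]
opening: 0.999
{'time_s': 3.175, 'q': array([-0.7653,  0.5594,  1.5922,  0.    ,  0.9903,  0.8599]), 'dq': array([ 0.0025, -0.0228, -0.016 , -0.0006,  0.0027,  0.0003]), 'joint_efforts': array([ -0.0404, -53.9631, -26.9513,  -0.0029,   0.0006,  -0.0056]), 'eef_pos': array([ 0.5256, -0.3415,  0.0121]), 'eef_rot': array([-0.0193,  0.0191,  0.7069, -0.7067]), 'wrist_force': array([ 0.1917, -0.252 ,  0.3414]), 'torque': array([ 0.0651,  0.0451, -0.0394]), 'opening': 0.99916396434876}
time_s: 3.92
eef_pos: [0.5267, -0.342, 0.0137]
eef_rot: [0.019, -0.02, -0.706, 0.707]
wrist_force: [-0.2, 0.4, 5.6]
opening: 0.634
{'time_s': 3.925, 'q': array([-0.7647,  0.5574,  1.5912,  0.0002,  0.9907,  0.8601]), 'dq': array([ 0.0015,  0.0001,  0.0005, -0.001 , -0.0012,  0.    ]), 'joint_efforts': array([ -0.0667, -51.863 , -26.1244,  -0.132 ,  -0.3535,   0.0154]), 'eef_pos': array([ 0.5267, -0.342 ,  0.0137]), 'eef_rot': array([ 0.0185, -0.0198, -0.7063,  0.7073]), 'wrist_force': array([-0.1594,  0.3683,  5.6487]), 'torque': array([0.2786, 0.074 , 0.021 ]), 'opening': 0.6344203250531602}
```

```bash
python3 -m pendant '[0,0,0.008,0,-3,0,0.03,0,0,0.008,0,-2,0,0.03,0,0,0.001,0,0,0,0.03,0,0,0,0,0,0,0.03]'; cat > f.py <<'E'
from h import *
F=[];T=[]
for i in range(8):
    o=ctrl.get_obs(); F.append(o["wrist_force"]);T.append(o["torque"]); ctrl.camera("side")
print(o["time_s"],o["eef_pos"],"F",np.mean(F,0),"T",np.mean(T,0),"open",o["opening"])
E
python3 f.py
```

```text
time_s: 4.42
eef_pos: [0.5256, -0.341, 0.0288]
eef_rot: [0.011, 0.05, 0.707, -0.705]
wrist_force: [0.2, 0.5, -4.7]
opening: 0.638
4.775 [ 0.5259 -0.3412  0.029 ] F [ 0.1643 -0.2138 -5.2262] T [-0.0044 -0.185   0.0125] open 0.6377432673754968
```

Pulling down 5.2 N at one end is far above the empty case's maximum (about 1.8 N whole), so B is the full one. Now tip it nose-down to about 35° while lifting, then look.

```bash
python3 -m pendant '[0,0,0.02,0,-5,0,0.03,0,0,0.025,0,-5,0,0.03,0,0,0.03,0,-5,0,0.03,0,0,0.03,0,-5,0,0.03,0,0,0.03,0,-5,0,0.03,0,0,0.03,0,-5,0,0.03,0,0,0.02,0,0,0,0.03,0,0,0,0,0,0,0.03,0,0,0,0,0,0,0.03]'; python3 - <<'E'
from h import *
o=ctrl.get_obs(); print(o)
for n in("scene","side"):
    cv2.imwrite(f"pics/{n}1.png",ctrl.camera(n)[:,:,::-1])
sc=campose("scene")
for uv in((418,300),(415,265),(435,315)): print(unproj(sc,uv,0))
E
```

```text
time_s: 5.95
eef_pos: [0.5259, -0.3408, 0.2135]
eef_rot: [0.194, 0.23, 0.68, -0.668]
wrist_force: [-0.5, 0.6, -5.8]
opening: 0.639
{'time_s': 5.95, 'q': array([-1.0278,  0.0612,  1.9019,  0.6499,  0.9447,  0.2685]), 'dq': array([ 0.0002,  0.0129,  0.0132,  0.0065, -0.0002, -0.0041]), 'joint_efforts': array([ -0.1974, -40.6073, -37.1536,   2.7362,  -0.7798,   0.0327]), 'eef_pos': array([ 0.5259, -0.3408,  0.2135]), 'eef_rot': array([ 0.194 ,  0.2299,  0.6803, -0.6683]), 'wrist_force': array([-0.498 ,  0.5956, -5.7677]), 'torque': array([0.0243, 0.5077, 0.0312]), 'opening': 0.6390131997544908}
[0.8115 0.144  0.    ]
[0.7072 0.2283 0.    ]
[0.8783 0.1455 0.    ]
```

View pics/scene1.png

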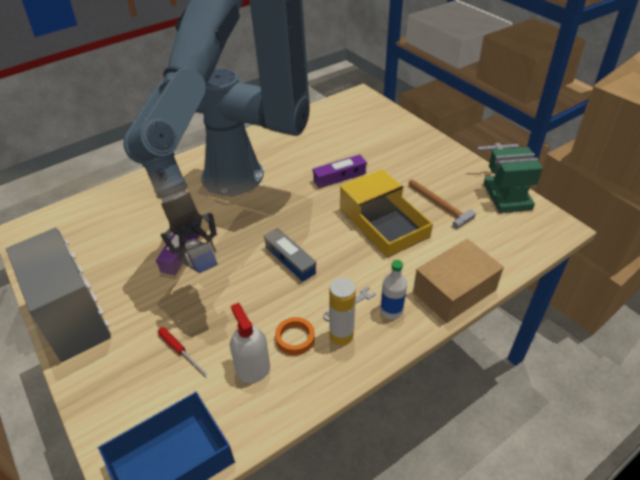

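View pics/side1.png

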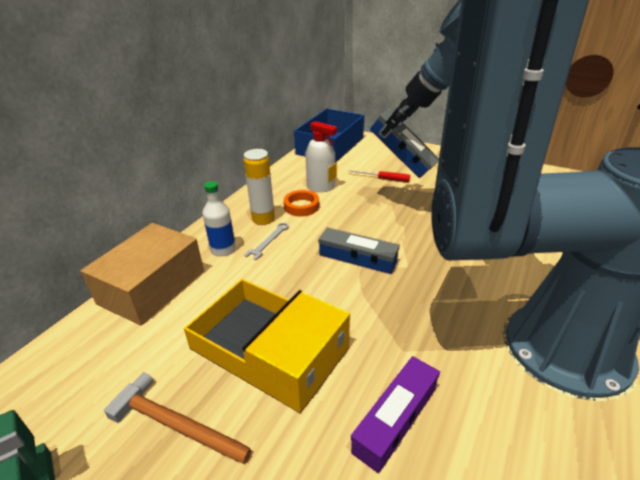

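The case is held nose-down at about 35°, with the nose at about (425,170) in the side view. The lifted load is 5.8 N, about 0.59 kg. Everything else is undisturbed. Now computing the traverse.

```bash
cat >> h.py <<'E'
LP=np.array([.5085,.275]); LY=-.072
def tcp_goal(xn,zn,th,a=.152,h=.0137,y=0,slip=0):
    # nose-bottom corner at locker (xn,zn), tilt th deg (tool tilt = th - slip)
    t=np.radians(th); p=np.array([xn+a*np.cos(t)-h*np.sin(t),y,zn+a*np.sin(t)+h*np.cos(t)])
    Rz=R.from_euler('z',LY).as_matrix(); w=Rz@p; w[:2]+=LP
    Rm=R.from_rotvec(Rz@np.array([0,-np.radians(th-slip),0])).as_matrix()@down(LY,1)
    return w,Rm
E
python3 - <<'E'
from h import *
delta(*tcp_goal(.028,.14,35))
E
```

```text
t 6.05 d mm [127.0042 605.0885  25.5619] rotvec deg [-1.8829 -0.0459 -1.6326] q [-1.028   0.0619  1.9026  0.6506  0.9447  0.2681]
```

```bash
python3 -m pendant '[0.004,0.02,0.01,0,0,0,0.03,0.008,0.035,0.01,-0.2,0,-0.2,0.03,0.008,0.038,0.006,-0.2,0,-0.2,0.03,0.008,0.038,0,-0.2,0,-0.2,0.03,0.008,0.038,0,-0.2,0,-0.2,0.03,0.008,0.038,0,-0.2,0,-0.2,0.03,0.008,0.038,0,-0.2,0,-0.2,0.03,0.008,0.038,0,-0.2,0,-0.2,0.03,0.008,0.038,0,-0.2,0,-0.2,0.03,0.008,0.038,0,-0.2,0,0,0.03]' && python3 -m pendant '[0.008,0.038,0,0,0,0,0.03,0.008,0.038,0,0,0,0,0.03,0.008,0.038,0,0,0,0,0.03,0.008,0.038,0,0,0,0,0.03,0.008,0.035,0,0,0,0,0.03,0.008,0.035,0,0,0,0,0.03,0.004,0.02,0,0,0,0,0.03,0,0,0,0,0,0,0.03,0,0,0,0,0,0,0.03]'
python3 - <<'E'
from h import *
delta(*tcp_goal(.028,.14,35))
for n in("scene","side"):
    cv2.imwrite(f"pics/{n}2.png",ctrl.camera(n)[:,:,::-1])
E
```

```text
time_s: 7.3
eef_pos: [0.6013, 0.0197, 0.2389]
eef_rot: [-0.188, -0.236, -0.667, 0.682]
wrist_force: [-0.1, 0.2, -5.6]
opening: 0.636
time_s: 8.43
eef_pos: [0.6531, 0.2594, 0.2387]
eef_rot: [-0.188, -0.236, -0.666, 0.682]
wrist_force: [0.1, -0.1, -4.8]
opening: 0.638
t 8.425 d mm [-0.2904  5.17   -0.2979] rotvec deg [ 0.0615 -0.0888  0.016 ] q [ 0.307   0.1636  1.7328 -0.3372  0.6987  2.1484]
```

View pics/side2.png

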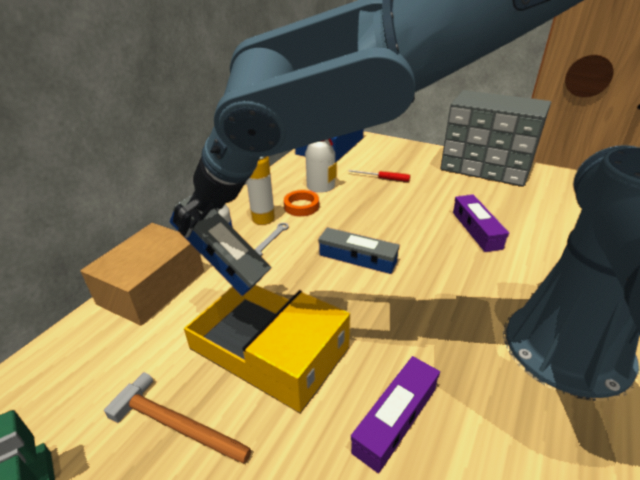

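View pics/scene2.png

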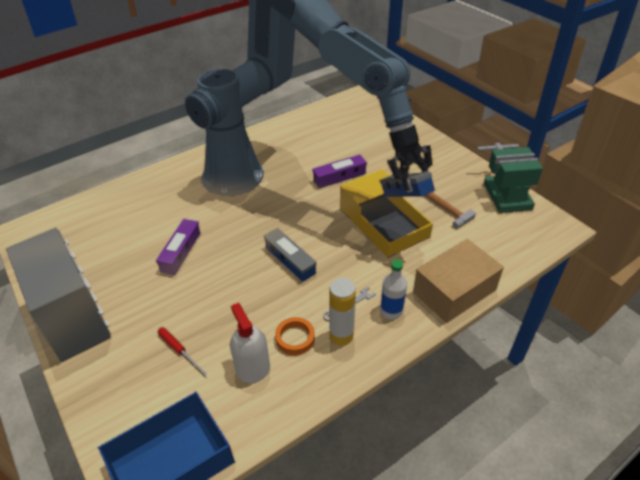

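The case hangs above the mouth. I'll fit its pitch in the grip (slip) from the side and scene views.

```bash
cat > slip.py <<'E'
from h import *
import sys
def heldpts(o,a,h,phi,dy=0):
    # case box in tool frame: case x axis = -tool x (flip), z = -tool y, y=-tool z ; phi extra nose-down (deg)
    Rt=q2m(o["eef_rot"]); ax=-Rt[:,0]; az=-Rt[:,1]; ay=-Rt[:,2]
    B=CASE[0]+[.095,0,0]-[a,0,h]   # relative TCP
    Rr=R.from_rotvec(-ay*np.radians(phi)).as_matrix()
    M=Rr@np.c_[ax,ay,az]
    return B@M.T+o["eef_pos"]+ay*dy, M
def sl_fit(o,ms,a0=.152,h0=.0137):
    def rnd(cp,v):
        P,_=heldpts(o,v[0],v[1],v[2]*100,v[3]); m=np.zeros((480,640),np.uint8)
        hh=cv2.convexHull(proj(cp,P).astype(np.float32)); cv2.fillConvexPoly(m,np.round(hh*16).astype(np.int32),1,shift=4); return m>0
    def cost(v):
        s=0
        for cp,m in ms:
            r=rnd(cp,v); s+=1-(r&m).sum()/max(1,(r|m).sum())
        return s+ ((v[0]-a0)/.02)**2*.02+((v[1]-h0)/.01)**2*.02+(v[3]/.005)**2*.02
    v0=np.array([a0,h0,0,0])
    r=minimize(cost,v0,method="Nelder-Mead",options=dict(initial_simplex=v0+np.vstack([np.zeros(4),np.diag([.01,.005,.08,.004])]),xatol=1e-4,fatol=1e-4))
    return r
if __name__=="__main__":
    o=ctrl.get_obs(); ms=[]; ims=[]
    for n in("side","scene"):
        cp=campose(n); im=ctrl.camera(n)[:,:,::-1].copy(); P,_=heldpts(o,.152,.0137,0); c=proj(cp,P).mean(0)
        best=None
        for d in ctrl.silhouettes("case_1",n):
            ys,xs=np.nonzero(d["mask"]); e=np.hypot(xs.mean()-c[0],ys.mean()-c[1])
            if e<25 and (best is None or e<best[0]): best=(e,d["mask"],d["score"])
        print(n,c,best and (best[0],best[2],best[1].sum()))
        if best: ms.append((cp,best[1]))
        ims.append((n,cp,im,c))
    r=sl_fit(o,ms); print("a,h,phi/100,dy",r.x,r.fun)
    P,M=heldpts(o,r.x[0],r.x[1],r.x[2]*100,r.x[3])
    Rz=R.from_euler('z',LY).as_matrix(); Q=(P-np.r_[LP,0])@Rz
    print("case corners in locker (mm): nose-bot",Q[[0,2]].mean(0)*1e3,"nose-top",Q[[1,3]].mean(0)*1e3,"far-bot",Q[[4,6]].mean(0)*1e3, "pitch",np.degrees(np.arcsin(M[2,0])), "yaw rel",np.degrees(np.arctan2((Rz.T@M)[1,0],(Rz.T@M)[0,0])))
    out=[]
    for n,cp,im,c in ims:
        uv=np.round(proj(cp,P)).astype(int)
        for i in range(8):
            for k in (1,2,4):
                if not i&k: cv2.line(im,tuple(map(int,uv[i])),tuple(map(int,uv[i|k])),(0,255,0),1)
        x,y=int(np.clip(c[0],90,550)),int(np.clip(c[1],90,390)); out.append(cv2.resize(im[y-90:y+90,x-90:x+90],(400,400)))
    cv2.imwrite(f"pics/{sys.argv[1]}.png",np.hstack(out))
E
python3 slip.py sl1
```

```text
side [219.699  244.4434] (np.float64(9.732456794308073), 0.61, np.int64(3575))
scene [407.0877 184.8114] (np.float64(0.8504089397220976), 0.88, np.int64(896))
a,h,phi/100,dy [0.1532 0.0101 0.0164 0.    ] 0.5703608693601676
case corners in locker (mm): nose-bot [ 28.8442  -5.5651 140.006 ] nose-top [ -3.9704  -5.4924 184.1444] far-bot [181.3222  -5.6668 253.3658] pitch 36.62894496685703 yaw rel -0.03820660003291823
```

View pics/sl1.png

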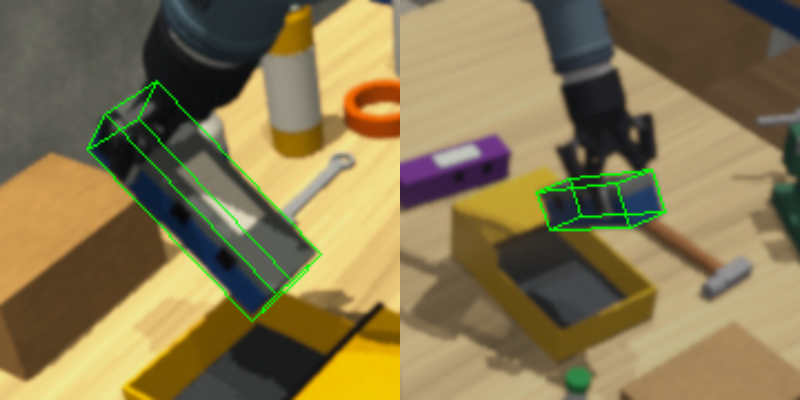

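The overlay matches: pitch is 36.6° with little slip, and the nose clears the hood edge by 16 mm. I'll centre in y and descend into the mouth.

```bash
python3 -m pendant '[0,0.003,-0.015,0,0,0,0.03,0,0.0025,-0.02,0,0,0,0.03,0,0,-0.02,0,0,0,0.03,0,0,-0.02,0,0,0,0.03,0,0,-0.02,0,0,0,0.03,0,0,-0.018,0,0,0,0.03,0,0,-0.01,0,0,0,0.03,0,0,0,0,0,0,0.03]'
python3 slip.py sl2; python3 f.py
```

```text
time_s: 9.72
eef_pos: [0.6534, 0.265, 0.1161]
eef_rot: [-0.188, -0.237, -0.666, 0.682]
wrist_force: [-0.1, -0.1, -5.5]
opening: 0.636
side [227.7261 297.1648] (np.float64(5.907670290567169), 0.7, np.int64(2787))
scene [404.6502 216.3833] (np.float64(1.7724740986277217), 0.61, np.int64(859))
a,h,phi/100,dy [ 0.1499  0.0103  0.0093 -0.    ] 0.5886731879420289
case corners in locker (mm): nose-bot [29.8615  0.3595 19.77  ] nose-top [-2.396   0.4153 64.3172] far-bot [183.7519   0.4298 131.205 ] pitch 35.909022852752855 yaw rel 0.026181239895975632
10.275 [0.6539 0.2652 0.1176] F [-0.0019  0.1918 -5.5503] T [0.0471 0.5232 0.0029] open 0.6366095852779955
```

View pics/sl2.png

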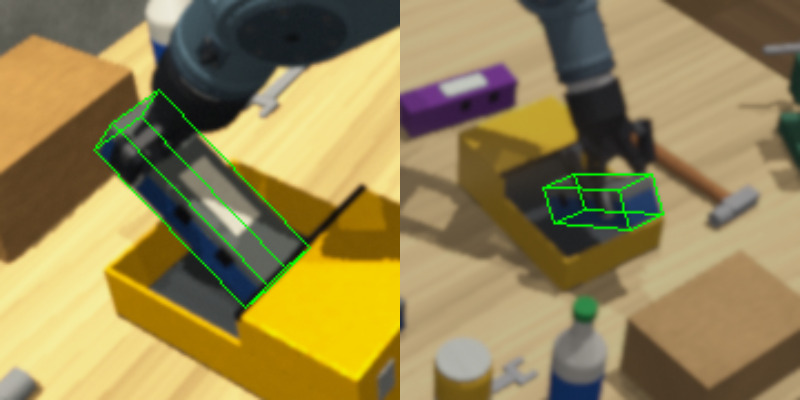

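```bash
cat > wp.py <<'E'
from h import *
o=ctrl.get_obs(); p=o["eef_pos"]; C=q2m(o["eef_rot"])
A=dict(a=.1515,h=.0105,slip=1.2)
import sys,json
for xn,zn,th in json.loads(sys.argv[1]):
    w,Rm=tcp_goal(xn/1000,zn/1000,th,**A)
    print((xn,zn,th),"d",(w-p)*1000,"rv",np.degrees(R.from_matrix(Rm@C.T).as_rotvec())); p,C=w,Rm
E
python3 wp.py '[[0,16,34],[-30,14,29],[-60,11,22],[-90,10,15],[-106,9,8],[-116,8,3],[-118,6,0.5]]'
```

```text
(0, 16, 34) d [-25.9533   1.1779  -8.0235] rv [0.1776 2.2713 0.0145]
(-30, 14, 29) d [-22.2555   1.6052 -12.7905] rv [0.3597 4.987  0.    ]
(-60, 11, 22) d [-20.8253   1.502  -19.1438] rv [0.5036 6.9819 0.    ]
(-90, 10, 15) d [-22.8555   1.6484 -18.135 ] rv [0.5036 6.9819 0.    ]
(-106, 9, 8) d [-11.0272   0.7953 -18.8708] rv [ 0.5036  6.9819 -0.    ]
(-116, 8, 3) d [ -7.8012   0.5627 -14.068 ] rv [ 0.3597  4.987  -0.    ]
(-118, 6, 0.5) d [-1.3368  0.0964 -8.5928] rv [ 0.1798  2.4935 -0.    ]
```

```bash
python3 -m pendant '[-0.013,0.0005,-0.004,0.1,1.1,0,0.03,-0.013,0.0007,-0.004,0.1,1.2,0,0.03,-0.011,0.0008,-0.0064,0.18,2.5,0,0.03,-0.0112,0.0008,-0.0064,0.18,2.5,0,0.03,-0.0104,0.0008,-0.0095,0.25,3.5,0,0.03,-0.0104,0.0007,-0.0096,0.25,3.5,0,0.03,0,0,0,0,0,0,0.03]'
python3 slip.py sl3; python3 f.py;  python3 wp.py '[[-60,11,22],[-90,10,15],[-106,9,8],[-116,8,3],[-118,6,0.5]]'
```

```text
time_s: 11.2
eef_pos: [0.5842, 0.2695, 0.0769]
eef_rot: [-0.102, -0.152, -0.691, 0.7]
wrist_force: [-0.2, 0.8, -4.7]
opening: 0.634
side [259.3592 321.2067] (np.float64(13.241377573127059), 0.86, np.int64(1387))
scene [389.3241 209.4793] (np.float64(6.64625939761194), 0.89, np.int64(703))
a,h,phi/100,dy [0.1443 0.0123 0.1143 0.0004] 1.0738000064429332
case corners in locker (mm): nose-bot [-39.7777   0.3412 -10.231 ] nose-top [-69.0054   0.3515  36.3603] far-bot [121.1738   0.3068  90.7373] pitch 32.100912085697416 yaw rel -0.012226380125866774
11.75 [0.5849 0.2695 0.0775] F [ 0.2875  0.0922 -5.1659] T [ 0.0106  0.2    -0.004 ] open 0.63512515190446
(-60, 11, 22) d [-0.0321  0.0229  0.0567] rv [-0.0115 -0.0623  0.0172]
(-90, 10, 15) d [-22.8555   1.6484 -18.135 ] rv [0.5036 6.9819 0.    ]
(-106, 9, 8) d [-11.0272   0.7953 -18.8708] rv [ 0.5036  6.9819 -0.    ]
(-116, 8, 3) d [ -7.8012   0.5627 -14.068 ] rv [ 0.3597  4.987  -0.    ]
(-118, 6, 0.5) d [-1.3368  0.0964 -8.5928] rv [ 0.1798  2.4935 -0.    ]
```

View pics/sl3.png

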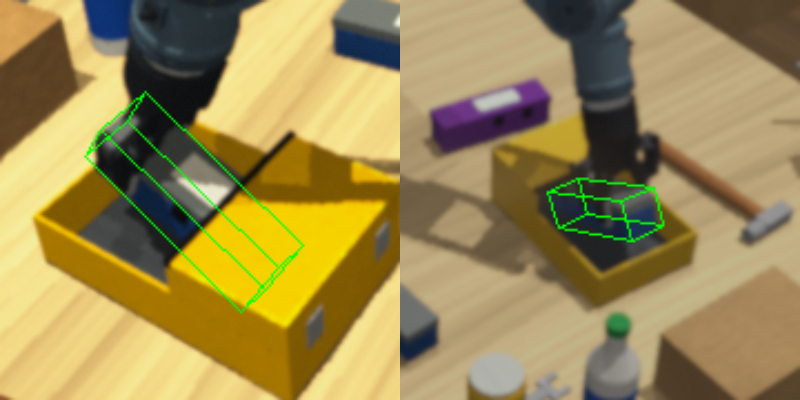

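The fit is now biased because the nose is hidden under the hood, but the force is unchanged (5.2 N), so there is no contact. Continuing.

```bash
python3 -m pendant '[-0.0114,0.0008,-0.009,0.25,3.5,0,0.03,-0.0114,0.0008,-0.009,0.25,3.5,0,0.03,0,0,0,0,0,0,0.03]'; python3 -m pendant '[-0.0055,0.0004,-0.0094,0.25,3.5,0,0.03,-0.0055,0.0004,-0.0094,0.25,3.5,0,0.03,0,0,0,0,0,0,0.03]';python3 - <<'E'
from h import *
cv2.imwrite("pics/side5.png",cv2.resize(ctrl.camera("side")[200:430,130:430,::-1],(780,598))); print(ctrl.get_obs())
E
python3 wp.py '[[-106,9,8],[-116,8,3],[-118,6,0.5]]'
```

```text
time_s: 12.18
eef_pos: [0.5621, 0.2709, 0.0589]
eef_rot: [-0.059, -0.11, -0.698, 0.705]
wrist_force: [-0.0, -0.2, -5.7]
opening: 0.641
time_s: 12.55
eef_pos: [0.5518, 0.2716, 0.0404]
eef_rot: [-0.016, -0.068, -0.704, 0.707]
wrist_force: [-0.4, -0.7, -6.3]
opening: 0.638
{'time_s': 12.6, 'q': array([ 0.2871,  0.4394,  1.7093, -0.0546,  0.8821,  1.9629]), 'dq': array([ 0.0055, -0.0141,  0.0071,  0.002 , -0.0013,  0.0015]), 'joint_efforts': array([ -0.2117, -52.9283, -30.4875,  -0.0852,  -0.3211,  -0.0513]), 'eef_pos': array([0.5517, 0.2717, 0.0407]), 'eef_rot': array([-0.0164, -0.0677, -0.7038,  0.707 ]), 'wrist_force': array([ 0.6396, -0.319 , -4.8011]), 'torque': array([ 0.013 , -0.0698,  0.0272]), 'opening': 0.6375413946656024}
(-106, 9, 8) d [-0.7953  0.211  -0.1847] rv [0.0182 0.026  0.0384]
(-116, 8, 3) d [ -7.8012   0.5627 -14.068 ] rv [ 0.3597  4.987  -0.    ]
(-118, 6, 0.5) d [-1.3368  0.0964 -8.5928] rv [ 0.1798  2.4935 -0.    ]
```

View pics/side5.png

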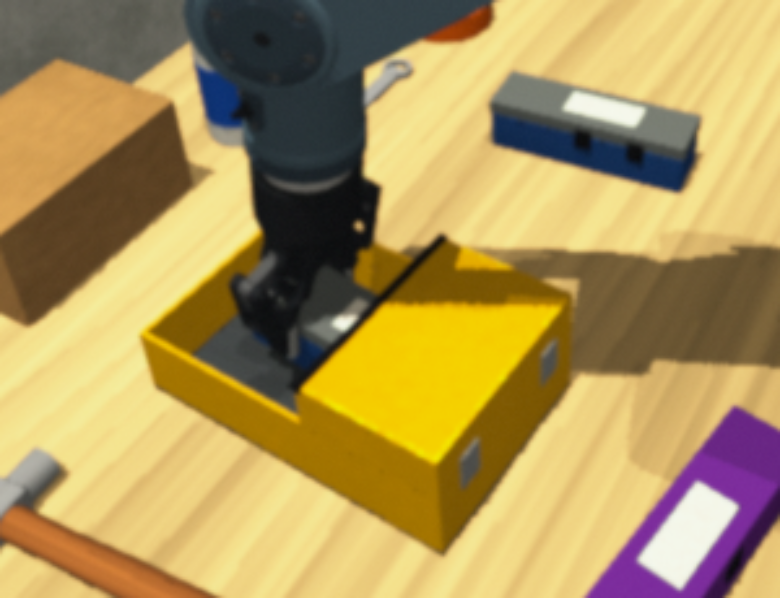

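The case is well under the hood and the gripper body clears the hood edge. I'll lay it down gently.

```bash
python3 -m pendant '[-0.0038,0.0003,-0.007,0.18,2.5,0,0.03,-0.0038,0.0003,-0.007,0.18,2.5,0,0.03,0,0,0,0,0,0,0.03]'; python3 -m pendant '[-0.001,0.0001,-0.004,0.1,1.2,0,0.03,0,0,-0.0035,0.1,1.2,0,0.03,0,0,0,0,0,0,0.03]'; python3 f.py
```

```text
time_s: 12.98
eef_pos: [0.5439, 0.2724, 0.0266]
eef_rot: [0.015, -0.037, -0.706, 0.707]
wrist_force: [0.1, 0.6, -5.6]
opening: 0.641
time_s: 13.35
eef_pos: [0.5428, 0.2725, 0.0189]
eef_rot: [-0.03, 0.021, 0.707, -0.706]
wrist_force: [-0.3, 0.5, -5.8]
opening: 0.639
13.7 [0.5424 0.2726 0.0192] F [ 0.3019  0.013  -5.3134] T [-0.0055 -0.3296 -0.0231] open 0.6372503270319636
```

```bash
python3 -m pendant '[0,0,-0.002,0,0,0,0.03,0,0,0,0,0,0,0.03]'; python3 f.py; python3 -m pendant '[0,0,-0.0015,0,0,0,0.03,0,0,0,0,0,0,0.03]'; python3 f.py
```

```text
time_s: 14.0
eef_pos: [0.5427, 0.2727, 0.0181]
eef_rot: [-0.03, 0.021, 0.707, -0.706]
wrist_force: [-4.4, -1.1, 4.2]
opening: 0.635
14.35 [0.5427 0.2727 0.0181] F [-4.9186 -1.0712  5.7878] T [-0.3304  0.2059 -0.0553] open 0.636862868177495
time_s: 14.65
eef_pos: [0.5427, 0.2728, 0.018]
eef_rot: [-0.03, 0.021, 0.707, -0.706]
wrist_force: [-11.2, -2.9, 17.9]
opening: 0.636
15.0 [0.5426 0.2728 0.018 ] F [-10.6062  -3.225   17.5351] T [-0.7555  0.877  -0.1427] open 0.6430614100312481
```

```bash
python3 -m pendant '[0,0,0.0015,0,0,0,0.03,0,0,0,0,0,0,0.03]'; python3 - <<'E'
from h import *
o=ctrl.get_obs(); C=q2m(o["eef_rot"]); print(C[:,0],C[:,1])
Rz=R.from_euler('z',LY).as_matrix(); print("tcp locker",(o["eef_pos"]-np.r_[LP,0])@Rz, o["wrist_force"])
im=ctrl.camera("wrist"); cv2.imwrite("pics/w6.png",im[:,:,::-1])
cv2.imwrite("pics/side6.png",cv2.resize(ctrl.camera("side")[200:430,130:430,::-1],(780,598)))
E
```

```text
time_s: 15.3
eef_pos: [0.5428, 0.2728, 0.018]
eef_rot: [-0.03, 0.021, 0.707, -0.706]
wrist_force: [-5.9, -1.0, 8.5]
opening: 0.637
[-0.9973  0.0721  0.012 ] [-0.0119  0.0014 -0.9999]
tcp locker [0.0343 0.0002 0.018 ] [-5.908  -1.0373  8.5146]
```

View pics/w6.png

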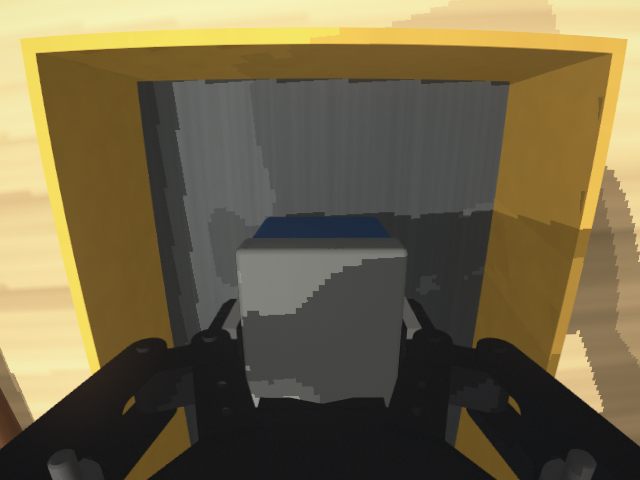

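View pics/side6.png

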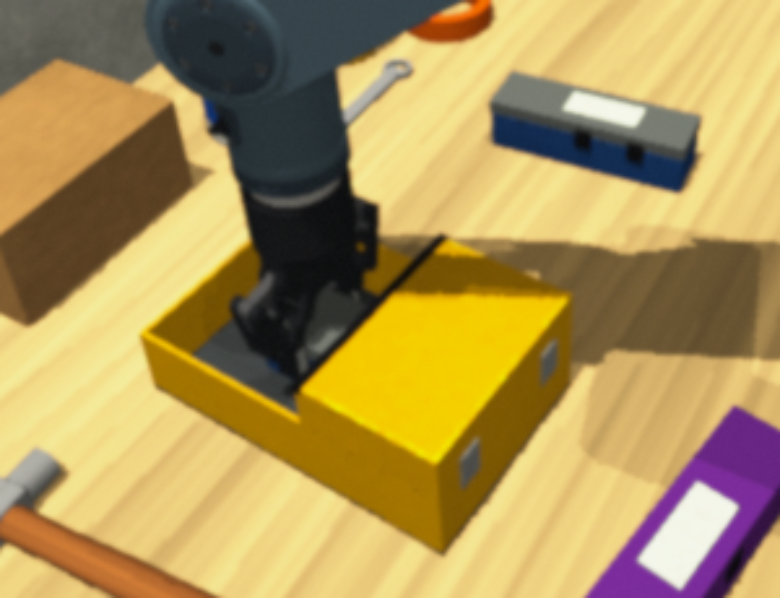

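The wrist view shows the case straight and centred between the walls, far end at about (240..405, 218..250). I'll release, rise, move behind the far end and look.

```bash
python3 -m pendant '[0,0,0,0,0,0,0.05,0,0,0,0,0,0,0.0854,0,0,0,0,0,0,0.0854,0,0,0,0,0,0,0.0854,0,0,0.01,0,0,0,0.0854,0,0,0.025,0,0,0,0.0854,0,0,0.03,0,0,0,0.0854,0.02,-0.0015,0.03,0,0,0,0.06,0.03,-0.002,0.01,0,0,0,0.03,0.02,-0.0015,0,0,0,0,0,0,0,0,0,0,0,0,0,0,0,0,0,0,0]'
python3 - <<'E'
from h import *
cp=campose("wrist"); im=ctrl.camera("wrist")[:,:,::-1].copy(); o=ctrl.get_obs(); print(o["wrist_force"],o["opening"])
Rz=R.from_euler('z',LY).as_matrix(); print("tcp locker",(o["eef_pos"]-np.r_[LP,0])@Rz)
import itertools
# overlay case hypothesis centre x=-23mm
for xc,col in ((-.023,(0,255,0)),(-.035,(0,0,255))):
    c=Rz@np.array([xc,0,0]); P=place(CASE[0],LP[0]+c[0],LP[1]+c[1],LY)+[0,0,.004]
    uv=np.round(proj(cp,P)).astype(int)
    for i in range(8):
        for k in (1,2,4):
            if not i&k: cv2.line(im,tuple(map(int,uv[i])),tuple(map(int,uv[i|k])),col,1)
for b in LOCK[:1]:
    P=place(box(-.13,.13,-.08,.08,.004,.06),LP[0],LP[1],LY); uv=np.round(proj(cp,P)).astype(int)
    for i in (4,5,6,7):
        for k in (1,2):
            if not i&k: cv2.line(im,tuple(map(int,uv[i])),tuple(map(int,uv[i|k])),(255,0,255),1)
cv2.imwrite("pics/w7.png",im)
E
```

```text
time_s: 16.9
eef_pos: [0.6115, 0.2676, 0.1218]
eef_rot: [-0.03, 0.021, 0.707, -0.706]
wrist_force: [-0.9, 0.5, -0.8]
opening: 0.003
[-0.6165 -0.8614 -0.516 ] -0.0007856299752989737
tcp locker [0.1031 0.0001 0.1218]
```

View pics/w7.png

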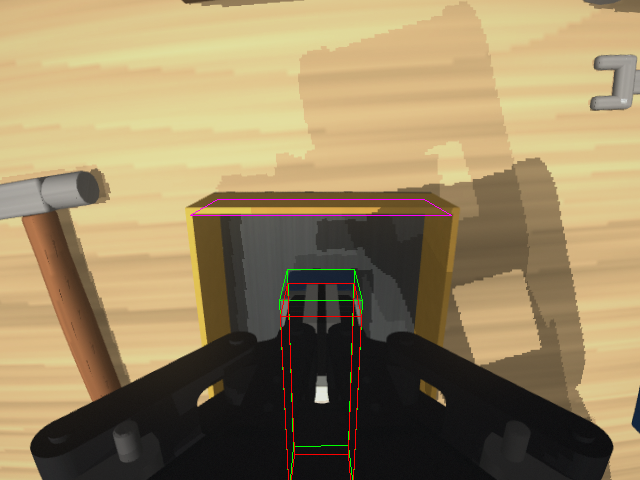

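The far end (blue, about (320,290)) lies between the x=-23 mm (green) and x=-35 mm (red) hypotheses. I'll descend behind it with shut fingers and push until the force rises.

```bash
python3 -m pendant '[0.002,0,-0.025,0,0,0,0,0,0,-0.03,0,0,0,0,0,0,-0.03,0,0,0,0,0,0,-0.011,0,0,0,0,0,0,0,0,0,0,0]'; python3 -m pendant '[-0.008,0.0006,0,0,0,0,0,-0.008,0.0006,0,0,0,0,0,-0.004,0.0003,0,0,0,0,0,0,0,0,0,0,0,0]'; python3 f.py;  python3 -m pendant '[-0.004,0.0003,0,0,0,0,0,0,0,0,0,0,0,0]'; python3 f.py
```

```text
time_s: 17.58
eef_pos: [0.6136, 0.2676, 0.0256]
eef_rot: [-0.031, 0.02, 0.707, -0.707]
wrist_force: [0.1, 0.4, 0.1]
opening: 0.001
time_s: 18.08
eef_pos: [0.5942, 0.2693, 0.0266]
eef_rot: [-0.03, 0.021, 0.707, -0.706]
wrist_force: [0.3, 0.9, 0.2]
opening: 0.002
18.425 [0.5946 0.269  0.026 ] F [ 0.1156  0.4522 -0.0328] T [-0.0158 -0.0293 -0.0166] open 0.0005796052338714668
time_s: 18.73
eef_pos: [0.5905, 0.2694, 0.0261]
eef_rot: [-0.03, 0.021, 0.707, -0.706]
wrist_force: [2.4, 0.0, -0.5]
opening: -0.004
19.075 [0.5905 0.2694 0.0261] F [ 1.4969  0.0398 -0.1186] T [-0.0163 -0.2102  0.0004] open -0.0020350815045343017
```

```bash
python3 -m pendant '[-0.003,0.0002,0,0,0,0,0,-0.003,0.0002,0,0,0,0,0,0,0,0,0,0,0,0]'; python3 -m pendant '[-0.002,0.0001,0,0,0,0,0,0,0,0,0,0,0,0]';  python3 -m pendant '[-0.0015,0.0001,0,0,0,0,0,0,0,0,0,0,0,0]'; python3 -m pendant '[-0.0015,0.0001,0,0,0,0,0,0,0,0,0,0,0,0]'
```

```text
time_s: 19.5
eef_pos: [0.5842, 0.2698, 0.0262]
eef_rot: [-0.03, 0.021, 0.707, -0.706]
wrist_force: [1.1, -1.1, 0.1]
opening: 0.001
time_s: 19.75
eef_pos: [0.5824, 0.2699, 0.0262]
eef_rot: [-0.03, 0.021, 0.707, -0.706]
wrist_force: [2.2, 0.1, -0.1]
opening: 0.003
time_s: 20.0
eef_pos: [0.581, 0.27, 0.0262]
eef_rot: [-0.03, 0.021, 0.707, -0.706]
wrist_force: [4.3, -0.2, -0.0]
opening: 0.002
time_s: 20.25
eef_pos: [0.5804, 0.2699, 0.0262]
eef_rot: [-0.029, 0.022, 0.707, -0.706]
wrist_force: [6.1, -0.7, -2.0]
opening: -0.0
```

```bash
python3 -m pendant '[-0.0015,0.0001,0,0,0,0,0,0,0,0,0,0,0,0]'; python3 -m pendant '[-0.0015,0.0001,0,0,0,0,0,0,0,0,0,0,0,0]'
```

```text
time_s: 20.5
eef_pos: [0.5805, 0.2699, 0.0268]
eef_rot: [-0.028, 0.023, 0.707, -0.706]
wrist_force: [9.8, -0.1, -4.7]
opening: 0.002
time_s: 20.75
eef_pos: [0.5806, 0.27, 0.0274]
eef_rot: [-0.027, 0.024, 0.707, -0.706]
wrist_force: [12.7, -1.4, -3.5]
opening: -0.0
```

The position has stopped while the force climbs to 12.7 N, so the case is at the end wall (10 mm of travel from first contact). I'll back off, retreat up and check.

```bash
python3 -m pendant '[0.006,-0.0004,0,0,0,0,0,0.01,-0.0008,0,0,0,0,0,0.005,0,0,0,0,0,0,0,0,0.02,0,0,0,0,0,0,0.03,0,0,0,0,0,0,0.04,0,0,0,0,0.03,0,0.04,0,0,0,0,0.04,0,0.04,0,0,0,0,0.03,-0.03,0.03,0,0,0,0,0,0,0,0,0,0,0]'
python3 - <<'E'
from h import *
cp=campose("wrist"); im=ctrl.camera("wrist")[:,:,::-1].copy()
Rz=R.from_euler('z',LY).as_matrix()
c=Rz@np.array([-.035,0,0]); P=place(CASE[0],LP[0]+c[0],LP[1]+c[1],LY)+[0,0,.004]; uv=np.round(proj(cp,P)).astype(int)
for i in range(8):
    for k in (1,2,4):
        if not i&k: cv2.line(im,tuple(map(int,uv[i])),tuple(map(int,uv[i|k])),(0,0,255),1)
cv2.imwrite("pics/w8.png",im)
for n in("side","scene"): cv2.imwrite(f"pics/{n}8.png",ctrl.camera(n)[:,:,::-1])
E
```

```text
time_s: 22.0
eef_pos: [0.7009, 0.237, 0.2315]
eef_rot: [-0.028, 0.025, 0.707, -0.706]
wrist_force: [0.1, 0.2, -0.4]
opening: -0.003
```

View pics/w8.png

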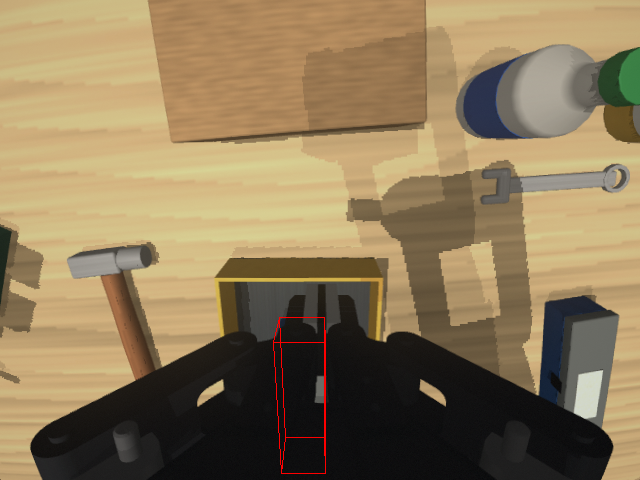

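View pics/side8.png

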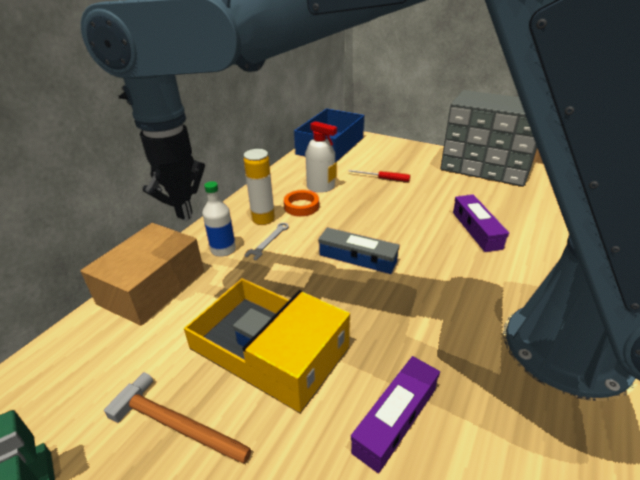

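View pics/scene8.png

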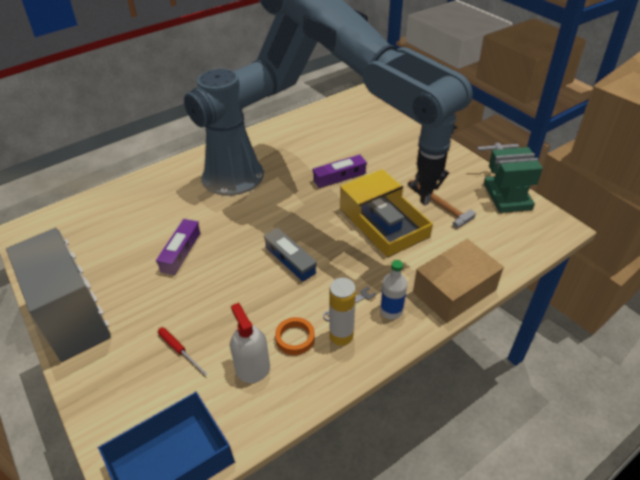

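```bash
python3 - <<'E'
from h import *
Rz=R.from_euler('z',LY).as_matrix(); out=[]
for n,(x,y) in (("side",(265,340)),("scene",(385,212))):
    cp=campose(n); im=cv2.imread(f"pics/{n}8.png"); im=cv2.resize(im[y-75:y+75,x-75:x+75],(400,400),interpolation=cv2.INTER_CUBIC); s=400/150
    c=Rz@np.array([-.035,0,0]); P=place(CASE[0],LP[0]+c[0],LP[1]+c[1],LY)+[0,0,.004]; uv=np.round((proj(cp,P)-[x-75,y-75])*s).astype(int)
    for i in (4,5,6,7):
        for k in (1,2):
            if not i&k: cv2.line(im,tuple(map(int,uv[i])),tuple(map(int,uv[i|k])),(0,0,255),1)
    for i in range(4): cv2.line(im,tuple(map(int,uv[i])),tuple(map(int,uv[i|4])),(0,255,0),1)
    out.append(im)
cv2.imwrite("pics/fin.png",np.hstack(out))
E
```

```text
(no output)
```

View pics/fin.png

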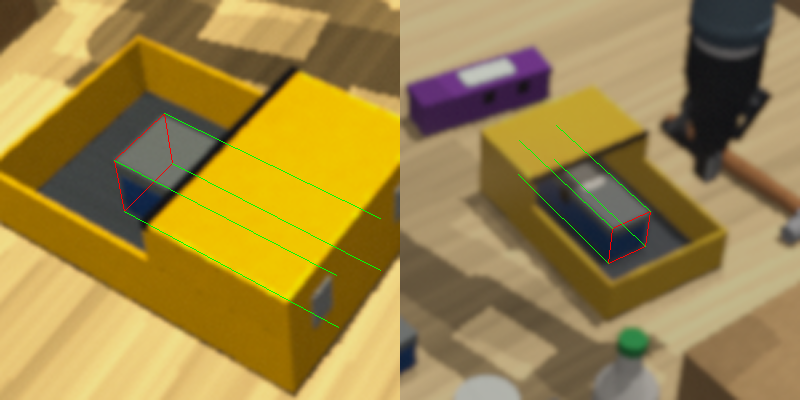

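The visible end matches the model at x = -35 mm, level on the floor and aligned, in both views. Handing in.

```bash
python3 -c "
from bench import ctrl
print(ctrl.hand_in(), ctrl.get_obs()['time_s'])"
```

```text
the job is handed in; nothing more can be done
the job is handed in; nothing more can be done
```

The full case is in the yellow locker with its end against the end wall under the hood, and I handed the job in at about 22 s of the 69 s.

- **Finding the full case:** The right-hand case, at about (0.47, -0.34), was the full one. Lifting its far end read about 5.2 N, and the whole case later read 5.8 N, about 0.59 kg. The empty case weighs at most about 1.8 N.
- **Placing it:** I tipped it about 36° nose-down, took it in under the hood and laid it level. I then pushed its far end about 10 mm with shut fingers until it stopped, with the force rising from 2 to 12.7 N.
- **Final checks:** In the side and scene views the visible end matches a case centred at x = -35 mm in the locker, level and in line with it. The empty case and the bystanders look unmoved by eye, though I did not measure them. The gripper is clear, with about 0 N on the wrist.
- **Checks that disagreed:** With the nose hidden under the hood, the silhouette fit of the tilt was biased (it put the nose below the floor), so I went by force and commanded pose there. During the lay-down the wrist briefly read about 18 N up and 11 N sideways while pressing on the floor. I eased that off to about 9 N and 6 N before releasing.

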